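# Square a marble plinth into the bench stop

## Task

Get the stepped marble plinth ready for carving: push it along the bench, without lifting it, until a long side lies flat against the wooden batten and one end is up against the fixed end stop, then leave the sliding jaw pushed up against its other end so that the plinth is trapped snugly between jaw and stop. Leave everything else on the bench where it is.

Things in the scene. Friction and masses are not known exactly. Their poses are not given: they have to be found in the camera images.
- bench_stop: wooden bench stop fixed to the bench: a batten 400 long, 30 thick, 40 mm high, with a fixed end stop arm at its +y end. Origin: bench-top height, in the batten's front face, mid-bay. x points square into the batten (away from the robot), y along it to the fixed stop (robot's left), z up. Batten: x 0 to 30, y -220 to 180 mm. Stop arm: x -65 to 0, y 145 to 180, 40 mm high
- corner (a point): inner corner of bench_stop at bench-top height, where the batten's front face meets the fixed stop's inner face (bench_stop x 0, y +145 mm); axes as bench_stop's. A plinth fully home has its centre at x -33, y -55 mm from here
- jaw (a joint): position (m) of the sliding jaw along the batten: 0 fully open, grows towards the fixed stop, limit 0.2; about 2.5 N friction, stays where left. Its inner face is at bench_stop y = -0.145 + value, its outer face 30 mm behind that. Reads 0.180 when it touches a plinth that is home
- jaw_outer (a point): centre of the jaw's outer face (looking away from the fixed stop), 22 mm above the bench, 35 mm in front of the batten; axes as bench_stop's. The jaw is a wooden arm 30 mm thick, from 2 to 65 mm in front of the batten, 3 to 41 mm above the bench, under an aluminium saddle 42 to 50 mm high that straddles the batten, with a screw head up to 55 mm
- plinth: stepped white marble plinth, loose, 0.6 to 0.95 kg: lower slab 66 mm (its x) by 110 mm (its y), 30 mm high, with a step 46 x 88 x 15 mm centred on top, 45 mm tall in all. Origin: centre of its underside, z up. Starts in front of the bay between jaw and fixed stop, its long side up to 29 degrees askew to the batten. Either long side may face the batten
- drum: plain round marble drum, 68 mm across, 50 mm tall; a bystander, origin at the centre of its underside
- tile: plain square marble block, 70 x 70 x 35 mm tall; a bystander, origin at the centre of its underside
- cup: lidded white paper cup, 82 mm across, 108 mm tall, standing; a bystander, origin at the centre of its underside
- hammer: hammer lying flat, about 220 mm long; a bystander, origin on its underside
- chisel: flat steel stone chisel lying on the bench, 190 mm long, up to 14 mm high; a bystander, origin on its underside
- rule: flat yellow folding rule, 200 x 30 x 6 mm; a bystander, origin at the centre of its underside
- sander: cork sanding block, 60 x 100 x 30 mm tall; a bystander, origin at the centre of its underside

How it is judged:
By the outcome, as a careful person would: the job done as asked, in the order asked, and still so for the second after the job is handed in, with the robot touching nothing.
It also fails if it takes over 51 s, if anything falls off the work surface, if the arm or the gripper's body presses on something with over 40 N, if the wrist force passes 120 N, or if a joint passes its speed limit or range.

## Robot

A 6-joint arm with a two-finger parallel gripper is mounted at the origin on the work surface. World frame = base frame: x ahead of the robot, y to its left, z up, the work surface at z = 0. Lengths are in m, angles in rad, forces in N, time in s.
With the tool pointing down it reaches from about 0.275 to 0.85 m from the base axis. Payload 5.2 kg.
Tool frame: the origin (TCP) lies at the very end of the fingers, on their centre line; the grasp point (between the pads) lies 19 mm behind it (env.pinch_z is the distance from the TCP to the grasp point, in m); z points along the fingers, y is the line along which they close (so a half turn about z gives the same grasp; the last joint's range is limited). The gripper opens to 85 mm and grips with 20 to 120 N. Pads are 22 mm wide; open, the fingers measure 114 mm over their backs; the gripper's body (76 mm by 85 mm) begins 54 mm behind the grasp point. The pads swing forward as they close: fully open they stand 13 mm farther back than shut.
Start: joints at [0.905, 0.259, 1.535, -0, 1.348, -0.203], TCP at [0.246, 0.492, 0.231] pointing down, gripper open.
Joint ranges: [-3.14, 3.14], [-0.91, 2.08], [0.19, 2.58], [-1.22, 4.36], [0.22, 2.71], [-3.12, 3.12]. Speed limits (rad/s): [2.57, 2.57, 3.14, 3.14, 3.14, 3.14].

## Interface

Orientations are given as a 3x3 rotation matrix whose columns are the frame's x, y, z axes.
In Python, from cell import telemetry, vision, env gives the robot as it stands. The module is installed in compiled form; this text tells all that it offers.
- The arm moves only by the tool drive_tool, never from a script. Its argument "plan" is a list of rows, each a list of 3 entries, a list of its own where there are three numbers: the shift along the tool's x, y, z in units of 0.5 m (1.0 is 0.5 m), then the turn, a rotation vector about the tool's x, y, z in units of 60 degrees (1.0 is 60 degrees), then the finger opening in mm, from 0 to 85.4. In form: [[[dx, dy, dz], [ax, ay, az], grip], ...]. A call has 1 to 12 rows; each row is the pose to reach, as a shift and turn from the pose commanded when the call began, along the tool's axes at that moment; what a row does not reach only later rows make up. A row lasts 1/8 s, in which the tool goes at most 62.5 mm and 10.7 degrees, less where a joint would pass 70% of its speed; a pose out of reach is approached as far as the arm can. A call with a number of a shift or a turn outside -1 to 1 is refused whole. A call with a gripper value outside its range is refused whole. The fingers move at their own pace and stop on an object; the grip force is fixed at half the most. Time passes only in rows, so rows that repeat a pose let the fingers close. It gives the time, the measured TCP pose, the force, the opening and the grip force at its end, in the units of the state.
- telemetry.read_state(): the state, without advancing time (a new reading comes with each control period).
- vision.read_camera(name): name is "scene" or "top" or "wrist"; returns (picture, depth): 384x512x3 uint8, red, green, blue; 384x512 float32, m along the optical axis (not along the pixel's ray), 0 where there is no reading.
- vision.get_calibration(name): a dict with "fx", "fy", "cx", "cy" (pixels), "k1" (the pictures are not rectified: a ray, as slopes to the right and down, at radius r is drawn at 1 + k1 r^2 times it, then the intrinsics apply), "R" (3x3) and "t" (3): a world point X has camera coordinates R X + t; the wrist camera has in their place "tool_from_camera" (4x4, takes a point from camera to tool coordinates, whose origin is the TCP and whose axes are the flange's). Camera axes: x right, y down, z forward; pixel columns grow to the right and rows downward; lengths in m; the calibration is good to about 2 mm. A picture is of the moment at which its call begins: read the wrist's pose just before it. get_calibration takes no time and is no camera call.
- env.job_done(): hands the job in; it is judged then, once.
Trained networks look in the newest picture that a camera, given by its name, has taken for a name from the list of things; names that differ only in an ending like _2 or _b are one class to them, and where a whole thing is asked for, a point or a joint stands for the part that bears it (a point fixed in the world has none). Each returns a list of dicts, best first, with "conf" (0 to 1); they miss things now and then, are a little off and sometimes report something else, mostly with a low value. They report only what shows in the picture. A call takes as long as a camera call.
- vision.find_in(camera, query): "xyz" ([x, y, z] in m, in world coordinates, good to about 4 mm: the middle of the surface that is visible of it).
The state is a dict: "time": time; "joint_pos": joint angles; "dq": joint speeds; "tau": joint torques, N m; "position": TCP position; "orientation": TCP orientation; "force": force on the tool from outside, world axes, zero at the start; "ft_torque": the same for the moment, N m; "opening": finger opening in m; "finger_force": force on a finger pad.
Only numpy, scipy, OpenCV 4.12 (cv2) and the standard library are available. Lean on these libraries where they do the work, as an engineer would, in place of code of your own. Each camera call takes 0.05 s, during which the arm holds its last target. There are 200 camera calls.

## Working session

There is one attempt and no reset: what is moved stays moved. The work goes in short steps, Python scripts to look and compute and a tool call to move; the robot and the scene stay as the last step left them, time stands still between calls to the robot, and variables do not carry over. Pictures are saved under pics/ and viewed, at most 10 in all, crops included, and the job is handed in when it is done.

Besides the shell and the picture viewer there is one more tool, called after "Emit:" as name(argument=value, ...), one argument or row to a line, values as JSON. drive_tool: Moves the arm, as the interface text tells. Its arguments: {"type":"object","properties":{"plan":{"type":"array"}},"required":["plan"]}

```bash
mkdir -p pics; cat > h.py <<'E'
import numpy as np, cv2
from cell import telemetry, vision, env
def cloud(name):
    s=telemetry.read_state()
    im,d=vision.read_camera(name); c=vision.get_calibration(name)
    K=np.array([[c['fx'],0,c['cx']],[0,c['fy'],c['cy']],[0,0,1.]])
    u,v=np.meshgrid(np.arange(512.),np.arange(384.))
    p=cv2.undistortPoints(np.stack([u,v],-1).reshape(-1,1,2),K,np.array([c['k1'],0,0,0.])).reshape(384,512,2)
    P=np.dstack([p[...,0]*d,p[...,1]*d,d])
    if 'R' in c: W=(P-np.array(c['t']))@np.array(c['R'])
    else:
        T=np.array(c['tool_from_camera']); Q=P@T[:3,:3].T+T[:3,3]
        W=Q@np.array(s['orientation']).T+np.array(s['position'])
    W[d==0]=np.nan
    return im,W
E
python3 - <<'E'
from h import *
s=telemetry.read_state();print({k:np.round(v,3).tolist() for k,v in s.items()})
for n in('top','scene'):
    im,W=cloud(n);cv2.imwrite(f'pics/{n}0.png',cv2.resize(im[...,::-1],(800,600)));np.save(n+'0.npy',W)
    for q in('plinth','jaw_outer','bench_stop','drum','tile','cup','hammer','chisel','rule','sander'):
        print(n,q,[(np.round(r['xyz'],3).tolist(),round(r['conf'],2)) for r in vision.find_in(n,q)[:2]])
E
```

```text
{'time': 0.0, 'joint_pos': [0.905, 0.259, 1.536, 0.0, 1.348, -0.203], 'dq': [0.001, -0.0, 0.001, -0.0, -0.001, -0.001], 'tau': [-0.001, -44.603, -29.058, -0.001, 0.012, 0.0], 'position': [0.245, 0.492, 0.23], 'orientation': [[-0.895, 0.446, -0.001], [0.446, 0.895, -0.001], [0.0, -0.002, -1.0]], 'force': [-0.362, 0.179, -0.004], 'ft_torque': [-0.009, -0.02, -0.026], 'finger_force': 0.0, 'opening': 0.085}
top plinth [([0.515, 0.072, 0.038], 0.95)]
top jaw_outer [([0.592, -0.065, 0.046], 0.66)]
top bench_stop [([0.652, 0.046, 0.043], 0.57)]
top drum [([0.558, 0.291, 0.048], 0.93)]
top tile [([0.715, -0.032, 0.012], 0.39)]
top cup [([0.342, -0.307, 0.112], 0.61)]
top hammer [([0.533, -0.217, 0.021], 0.92)]
top chisel [([0.716, -0.032, 0.014], 0.63), ([0.702, 0.335, 0.036], 0.39)]
top rule [([0.782, 0.163, 0.003], 0.83)]
top sander [([0.413, 0.343, 0.031], 0.77)]
scene plinth [([0.521, 0.086, 0.033], 0.93)]
scene jaw_outer [([0.588, -0.054, 0.053], 0.65)]
scene bench_stop [([0.662, 0.092, 0.043], 0.83), ([0.719, -0.02, 0.014], 0.47)]
scene drum [([0.564, 0.304, 0.052], 0.69)]
scene tile [([0.71, 0.338, 0.031], 0.84)]
scene cup [([0.354, -0.287, 0.097], 0.8)]
scene hammer [([0.531, -0.211, 0.025], 0.76)]
scene chisel [([0.72, -0.019, 0.01], 0.57)]
scene rule [([0.785, 0.174, 0.006], 0.69)]
scene sander [([0.419, 0.358, 0.034], 0.78)]
```

View pics/top0.png

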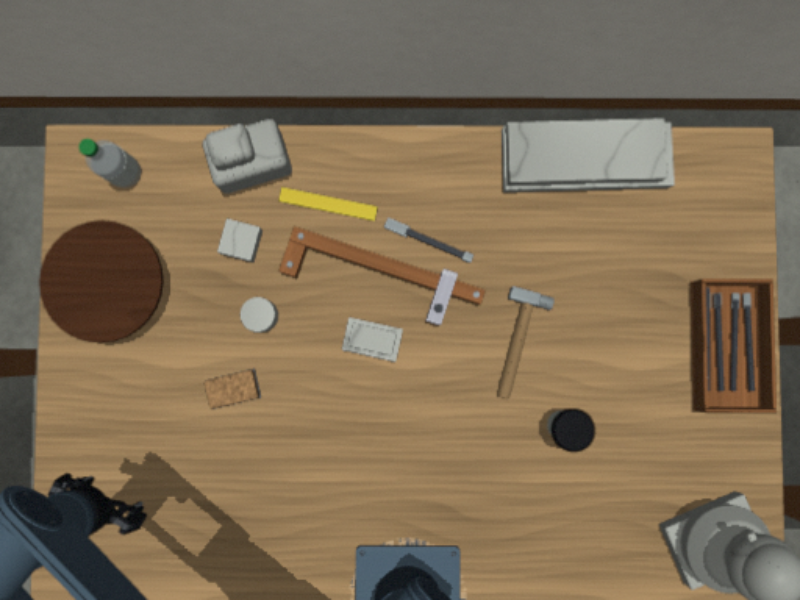

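```bash
python3 - <<'E'
from h import *
W=np.load('top0.npy');x,y,z=W[...,0],W[...,1],W[...,2]
m=(abs(x-.515)<.1)&(abs(y-.072)<.1)&(z>.02)&(z<.06)&(x<.61)
print(np.histogram(z[m],20))
# labelled components of raised stuff in region
M=((z>.015)&(z<.06)&(x>.4)&(x<.78)&(y>-.2)&(y<.28)).astype(np.uint8)
n,L=cv2.connectedComponents(M)
for i in range(1,n):
    k=L==i
    if k.sum()<60: continue
    P=W[k][:,:2].astype(np.float32);r=cv2.minAreaRect(P*1000);print(i,k.sum(),r,np.median(z[k]),P.min(0),P.max(0))
k=(z>.038)&(z<.05)&(abs(x-.515)<.07)&(abs(y-.072)<.07)&(x<.59)
print('step',k.sum(),cv2.minAreaRect((W[k][:,:2]*1000).astype(np.float32)))
# batten front edge: per y-bin min x of top
k=(z>.03)&(z<.06)&(x>.58)&(x<.72)
for a in np.arange(-.2,.26,.02):
    q=k&(abs(y-a)<.01)
    if q.sum()>3: print(round(a,2),q.sum(),x[q].min().round(4),x[q].max().round(4),np.median(z[q]).round(4))
E
```

```text
(array([ 1, 13, 17, 38, 57, 56, 67, 51, 18,  9,  7, 19, 48, 80, 86, 94, 53,
       29, 12,  4]), array([0.02133738, 0.02296273, 0.02458808, 0.02621344, 0.02783879,
       0.02946414, 0.03108949, 0.03271485, 0.0343402 , 0.03596555,
       0.03759091, 0.03921626, 0.04084161, 0.04246696, 0.04409232,
       0.04571767, 0.04734302, 0.04896838, 0.05059373, 0.05221908,
       0.05384443]))
2 1857 ((634.6119384765625, 52.082000732421875), (400.0907287597656, 107.12975311279297), 71.70642852783203) 0.04104240650739133 [ 0.54173034 -0.14962503] [0.7331978  0.25788733]
22 115 ((560.3009033203125, 271.00579833984375), (57.54010009765625, 17.145843505859375), 1.2442924976348877) 0.049732724345725475 [0.5313515  0.26247698] [0.58891636 0.27988362]
23 759 ((513.000244140625, 72.33008575439453), (109.91053771972656, 65.9614486694336), 77.64901733398438) 0.041760441522915914 [0.47129467 0.01340851] [0.5543536  0.13056391]
24 124 ((441.986572265625, -193.78317260742188), (20.560209274291992, 85.18769836425781), 80.1532974243164) 0.02407286322156202 [ 0.40111846 -0.19988483] [ 0.4845485  -0.17798774]
step 409 ((512.8511962890625, 72.2278060913086), (87.88689422607422, 45.670448303222656), 77.75334167480469)
-0.14 57 0.5854 0.6171 0.0405
-0.12 62 0.5882 0.6221 0.0407
-0.1 80 0.5945 0.6428 0.0418
-0.08 113 0.5815 0.6491 0.0497
-0.06 140 0.581 0.6492 0.0496
-0.04 70 0.5811 0.6497 0.0409
-0.02 75 0.6196 0.6566 0.0403
-0.0 64 0.628 0.6623 0.0399
0.02 72 0.6342 0.6693 0.0407
0.04 64 0.6399 0.6749 0.0404
0.06 74 0.6462 0.6835 0.0404
0.08 63 0.6537 0.6891 0.04
0.1 73 0.6598 0.6962 0.0395
0.12 63 0.6682 0.7025 0.0392
0.14 69 0.6735 0.7083 0.0405
0.16 65 0.6806 0.7149 0.0398
0.18 66 0.6867 0.7199 0.0405
0.2 63 0.6814 0.72 0.04
0.22 145 0.6361 0.7195 0.0408
0.24 129 0.6373 0.7176 0.0404
```

The top view shows the batten running from upper left (300,235) to lower right (480,297). The stop arm is at (290,262), the jaw at (440,298) and the plinth at (373,340). The measured sizes match the given ones (400 mm batten, 110x66 plinth). Next I'll fit the bench frame and the first approach.

```bash
cat >> h.py <<'E'
from scipy.spatial.transform import Rotation as Ro
def bench():
    # frame from the first top cloud
    W=np.load('top0.npy');x,y,z=W[...,0],W[...,1],W[...,2]
    k=(z>.034)&(z<.047)&(x>.61)&(x<.73)&(y>-.03)&(y<.2)
    th=np.arctan(np.polyfit(y[k],x[k],1)[0])
    for _ in range(3):
        ex=np.array([np.cos(th),-np.sin(th)]);ey=np.array([np.sin(th),np.cos(th)])
        A=W[...,:2]@ex;B=W[...,:2]@ey
        k=(z>.034)&(z<.047)&(abs(A-np.median(A[k]))<.025)&(y>-.03)&(y<.2)
        th+=np.polyfit(B[k],A[k],1)[0]
    ax=np.percentile(A[k],[1,99]).mean()-.015
    k=(z>.034)&(z<.047)&(A>ax-.06)&(A<ax-.005)&(y>.15); e=np.percentile(B[k],[1,99]);
    return th,ex,ey,ax,e.mean()-.1625,e
def tob(p):
    th,ex,ey,a0,b0,_=bench();p=np.asarray(p);return np.stack([p[...,:2]@ex-a0,p[...,:2]@ey-b0],-1)
def go(bx,by,z,yaw):
    """print plan numbers to put TCP at bench (bx,by), height z, tool y at angle yaw (deg, world)"""
    th,ex,ey,a0,b0,_=bench();s=telemetry.read_state()
    R=np.array(s['orientation']);p=np.array(s['position'])
    q=np.append(ex*(bx+a0)+ey*(by+b0),z)
    cy,sy=np.cos(np.radians(yaw)),np.sin(np.radians(yaw))
    best=None
    for sg in(1,-1):
        Y=sg*np.array([cy,sy,0]);Z=np.array([0,0,-1.]);T=np.stack([np.cross(Y,Z),Y,Z],1)
        r=Ro.from_matrix(R.T@T).as_rotvec(degrees=True)/60
        if best is None or np.linalg.norm(r)<np.linalg.norm(best):best=r
    print('target',q.round(4),'shift',(R.T@(q-p)/.5).round(4),'turn',best.round(4))
def st():
    s=telemetry.read_state();print('t',s['time'],'pos',np.round(s['position'],4),'bench',tob(s['position']).round(4),'F',np.round(s['force'],1),'q',np.round(s['joint_pos'],2),'op',round(s['opening'],4))
E
python3 - <<'E'
from h import *
b=bench();print(np.degrees(b[0]),b[1:])
W=np.load('top0.npy');B=tob(W);z=W[...,2]
k=(z>.037)&(z<.06)&(B[...,0]<-.003)&(B[...,0]>-.07)&(B[...,1]<-.02)&(B[...,1]>-.22)
print('jaw',np.percentile(B[k],[1,50,99],axis=0))
print('plinth',tob(np.array([.5129,.0723])))
w=b[0];th=90-np.degrees(w)
go(-.19,tob(np.array([.5129,.0723]))[1],.15,th); st()
E
```

```text
18.680280645666386 (array([ 0.94732095, -0.32028584]), array([0.32028584, 0.94732095]), np.float64(0.5955275036303093), np.float64(0.44985648605904893), array([0.41739914, 0.80731383]))
jaw [[-0.06500653 -0.03344221]
 [-0.03283666 -0.02686597]
 [-0.00381429 -0.02029021]]
plinth [-0.13280325 -0.21709058]
target [0.4587 0.0906 0.15  ] shift [-0.7401 -0.5282  0.1626] turn [-0.     -0.     -0.1306]
t 1.1 pos [0.2455 0.4922 0.2313] bench [-0.5206  0.095 ] F [ 0.3 -0.6 -0.8] q [ 0.91  0.26  1.53  0.    1.35 -0.2 ] op 0.0851
```

```bash
sed -i 's/&(y>.15); e=/\&(y>.18)\&(y<.262); e=/' h.py
python3 - <<'E'
from h import *
b=bench();print(np.degrees(b[0]),b[1:])
W=np.load('top0.npy');B=tob(W);z=W[...,2]
k=(z>.034)&(z<.047)&(B[...,0]<.035)&(B[...,0]>.005)&(B[...,1]<.2)&(B[...,1]>-.24)
print('batten',np.percentile(B[k],[.5,99.5],axis=0))
k=(z>.037)&(z<.06)&(B[...,0]<-.003)&(B[...,0]>-.07)&(B[...,1]<-.02)&(B[...,1]>-.25)
print('jaw',np.percentile(B[k],[1,50,99],axis=0))
p=tob(np.array([.5129,.0723]));print('plinth',p)
th=90-np.degrees(b[0])
go(-.19,p[1],.15,th);go(-.19,p[1],.008,th); st()
E
```

```text
18.680280645666386 (array([ 0.94732095, -0.32028584]), array([0.32028584, 0.94732095]), np.float64(0.5955275036303093), np.float64(0.27158455332981324), array([0.41677631, 0.4513928 ]))
batten [[ 0.00516567 -0.21753492]
 [ 0.0308664   0.17833154]]
jaw [[-0.0635528  -0.15628416]
 [-0.03366292 -0.14168146]
 [-0.00385609 -0.12728213]]
plinth [-0.13280325 -0.03881864]
target [0.4587 0.0906 0.15  ] shift [-0.7401 -0.5282  0.1626] turn [-0.     -0.     -0.1306]
target [0.4587 0.0906 0.008 ] shift [-0.7401 -0.5282  0.4466] turn [-0.     -0.     -0.1306]
t 1.1 pos [0.2455 0.4922 0.2313] bench [-0.5206  0.2733] F [ 0.3 -0.6 -0.8] q [ 0.91  0.26  1.53  0.    1.35 -0.2 ] op 0.0851
```

Emit:
drive_tool(
  plan=[
    [[-0.7,-0.534,0.16],[0,0,-0.13],50],
    [[-0.7,-0.534,0.16],[0,0,-0.13],50],
    [[-0.7,-0.534,0.16],[0,0,-0.13],50],
    [[-0.7,-0.534,0.16],[0,0,-0.13],50],
    [[-0.7,-0.534,0.16],[0,0,-0.13],50],
    [[-0.7,-0.534,0.16],[0,0,-0.13],50],
    [[-0.7,-0.534,0.16],[0,0,-0.13],50],
    [[-0.7,-0.534,0.16],[0,0,-0.13],50],
    [[-0.7,-0.534,0.16],[0,0,-0.13],50],
    [[-0.7,-0.534,0.3],[0,0,-0.13],50],
    [[-0.7,-0.534,0.4],[0,0,-0.13],50],
    [[-0.7,-0.534,0.4],[0,0,-0.13],50],
  ],
)

```text
time: 2.6
position: [0.4351, 0.0987, 0.0285]
orientation: [[-0.948, 0.319, -0.01], [0.319, 0.948, 0.001], [0.009, -0.003, -1.0]]
force: [0.1, 0.2, -0.1]
opening: 0.0502
finger_force: 0.0
```

```bash
python3 - <<'E'
from h import *
st();go(-.21,-.039,.008,71.32);go(-.077,-.039,.008,71.32)
im,W=cloud('wrist');cv2.imwrite('pics/w1.png',im[...,::-1])
E
```

```text
t 2.6 pos [0.4351 0.0987 0.0285] bench [-0.215  -0.0387] F [ 0.1  0.2 -0.1] q [-0.03  0.34  2.02  0.    0.8  -1.27] op 0.0502
target [0.4397 0.0969 0.008 ] shift [-0.0103 -0.0004  0.0409] turn [-0.0025 -0.0091  0.0016]
target [0.5657 0.0543 0.008 ] shift [-0.2763 -0.0009  0.0383] turn [-0.0025 -0.0091  0.0016]
```

Emit:
drive_tool(
  plan=[
    [[0,0,0.042],[0,0,0],50],
    [[-0.02,0,0.042],[0,0,0],50],
    [[-0.045,0,0.042],[0,0,0],50],
    [[-0.07,0,0.042],[0,0,0],50],
    [[-0.095,0,0.042],[0,0,0],50],
    [[-0.12,0,0.042],[0,0,0],50],
    [[-0.145,0,0.042],[0,0,0],50],
    [[-0.17,0,0.042],[0,0,0],50],
    [[-0.195,0,0.042],[0,0,0],50],
    [[-0.22,0,0.042],[0,0,0],50],
    [[-0.235,0,0.042],[0,0,0],50],
    [[-0.24,0,0.042],[0,0,0],50],
  ],
)

```text
time: 4.15
position: [0.5521, 0.0587, 0.0109]
orientation: [[-0.947, 0.321, -0.004], [0.321, 0.947, 0.001], [0.004, -0.0, -1.0]]
force: [-10.5, 5.0, 9.3]
opening: 0.0498
finger_force: 5.6
```

```bash
python3 - <<'E'
from h import *
st();go(-.077,-.039,.008,71.32)
im,W=cloud('top');z=W[...,2];B=tob(W)
k=(z>.024)&(z<.052)&(B[...,0]<-.006)&(B[...,0]>-.075)&(B[...,1]<.12)&(B[...,1]>-.1)
cv2.imwrite('pics/t2.png',cv2.resize(im[100:300,150:350,::-1],(600,600)))
E
```

```text
t 4.15 pos [0.5521 0.0587 0.0109] bench [-0.0913 -0.0392] F [-10.5   5.    9.3] q [-0.1   0.51  1.77  0.    0.87 -1.34] op 0.0498
target [0.5657 0.0543 0.008 ] shift [-0.0287  0.0003  0.0058] turn [-0.0003 -0.0035 -0.0011]
```

View pics/t2.png

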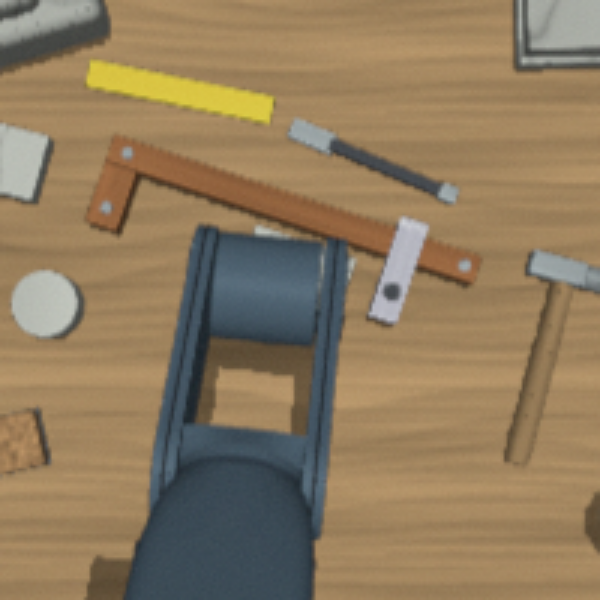

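The gripper has pushed the plinth almost to the batten. The arm hides most of it, but its light edge shows at (275,232), just in front of the batten. I'll finish this push in small steps.

Emit:
drive_tool(
  plan=[
    [[-0.006,0,-0.006],[0,0,0],50],
    [[-0.012,0,-0.006],[0,0,0],50],
    [[-0.018,0,-0.006],[0,0,0],50],
    [[-0.02,0,-0.006],[0,0,0],50],
    [[-0.02,0,-0.006],[0,0,0],50],
  ],
)

```text
time: 4.82
position: [0.5629, 0.0551, 0.0133]
orientation: [[-0.947, 0.321, 0.0], [0.321, 0.947, -0.0], [-0.0, -0.0, -1.0]]
force: [-2.5, 0.1, -1.6]
opening: 0.0502
finger_force: 1.0
```

```bash
python3 - <<'E'
from h import *
st()
E
```

```text
t 4.825 pos [0.5629 0.0551 0.0133] bench [-0.08   -0.0391] F [-2.5  0.1 -1.6] q [-0.1   0.52  1.74 -0.    0.88 -1.34] op 0.0502
```

Emit:
drive_tool(
  plan=[
    [[-0.004,0,0],[0,0,0],50],
    [[-0.008,0,0],[0,0,0],50],
    [[-0.012,0,0],[0,0,0],50],
    [[-0.012,0,0],[0,0,0],50],
  ],
)

```text
time: 5.32
position: [0.5632, 0.055, 0.0132]
orientation: [[-0.947, 0.32, -0.01], [0.32, 0.947, 0.002], [0.01, -0.001, -1.0]]
force: [-15.6, 5.1, 11.7]
opening: 0.0502
finger_force: 8.5
```

```bash
python3 - <<'E'
from h import *
st()
E
```

```text
t 5.325 pos [0.5632 0.055  0.0132] bench [-0.0796 -0.0391] F [-15.6   5.1  11.7] q [-0.1   0.52  1.73  0.    0.89 -1.35] op 0.0502
```

The force rose to 16 N with no further movement, so the plinth is against the batten. Now I'll back off, lift, turn the tool a quarter turn and look.

Emit:
drive_tool(
  plan=[
    [[0.03,0,0],[0,0,0],50],
    [[0.08,0,0],[0,0,0],50],
    [[0.15,0,-0.1],[0,0,0.2],30],
    [[0.25,0,-0.2],[0,0,0.4],16],
    [[0.3,0,-0.3],[0,0,0.6],16],
    [[0.3,0,-0.3],[0,0,0.8],16],
    [[0.3,0,-0.3],[0,0,0.98],16],
    [[0.3,0,-0.3],[0,0,0.98],16],
  ],
)

```text
time: 6.32
position: [0.4275, 0.1014, 0.1644]
orientation: [[-0.212, 0.977, 0.005], [0.977, 0.212, -0.0], [-0.001, 0.005, -1.0]]
force: [-0.8, -0.5, 0.6]
opening: 0.0155
finger_force: 0.0
```

```bash
cat >> h.py <<'E'
def plinth():
    im,W=cloud('top');z=W[...,2];B=tob(W)
    r=(B[...,0]>-.11)&(B[...,0]<-.006)&(B[...,1]<.142)
    M=(r&(B[...,1]>-.12)&(z>.037)&(z<.049)&(im.min(-1)>110)).astype(np.uint8)
    n,L,S,_=cv2.connectedComponentsWithStats(M);i=1+np.argmax(S[1:,4]);k=L==i
    print('step bench mm',k.sum(),cv2.minAreaRect((B[k]*1000).astype(np.float32)))
    return im,W,B
E
python3 - <<'E'
from h import *
st();im,W,B=plinth();cv2.imwrite('pics/t3.png',cv2.resize(im[100:300,150:350,::-1],(600,600)))
E
```

```text
t 6.325 pos [0.4275 0.1014 0.1644] bench [-0.223  -0.0386] F [-0.8 -0.5  0.6] q [-0.02  0.12  1.89 -0.    1.13 -0.24] op 0.0155
step bench mm 368 ((-32.8948860168457, -42.15753173828125), (45.75011444091797, 87.42032623291016), 0.04564288631081581)
```

View pics/t3.png

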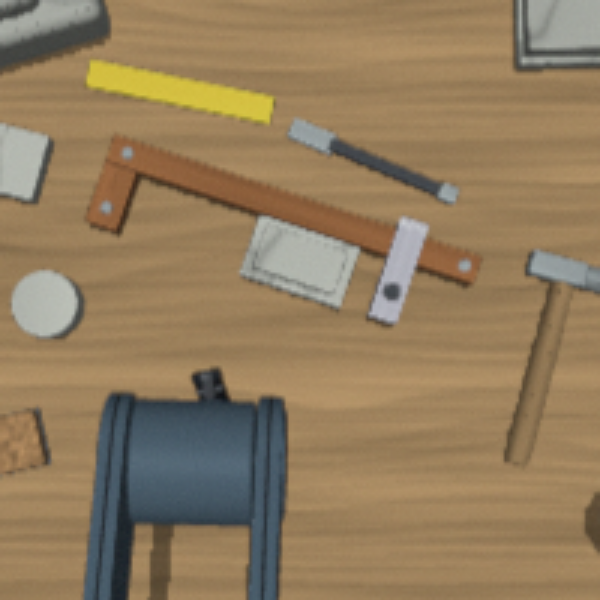

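The plinth (300,262) lies flush on the batten: its centre is at bench x -32.9 mm and the angle is about 0°. The gap to the jaw (398,270) is about 30 mm. I'll enter above the slab and push on the step end first.

```bash
python3 - <<'E'
from h import *
go(-.033,-.107,.09,-18.68);go(-.033,-.107,.037,-18.68)
E
```

```text
target [ 0.5856 -0.0243  0.09  ] shift [-0.3118  0.2559  0.15  ] turn [4.200e-03 1.000e-04 5.132e-01]
target [ 0.5856 -0.0243  0.037 ] shift [-0.3117  0.2555  0.256 ] turn [4.200e-03 1.000e-04 5.132e-01]
```

Emit:
drive_tool(
  plan=[
    [[-0.31,0.255,0.0],[0,0,0.51],16],
    [[-0.31,0.255,0.0],[0,0,0.51],16],
    [[-0.31,0.255,0.1],[0,0,0.51],16],
    [[-0.31,0.255,0.15],[0,0,0.51],16],
    [[-0.31,0.255,0.15],[0,0,0.51],16],
    [[-0.31,0.255,0.15],[0,0,0.51],16],
  ],
)

```text
time: 7.12
position: [0.5843, -0.022, 0.0892]
orientation: [[0.31, 0.951, 0.001], [0.951, -0.31, -0.0], [0.0, 0.001, -1.0]]
force: [-0.0, -0.2, 0.2]
opening: 0.0161
finger_force: 0.0
```

```bash
python3 - <<'E'
from h import *
st();go(-.033,-.107,.037,-18.68);print(telemetry.read_state()['orientation'])
E
```

```text
t 7.125 pos [ 0.5843 -0.022   0.0892] bench [-0.0349 -0.1052] F [-0.  -0.2  0.2] q [-0.23  0.45  1.63  0.    1.06  0.09] op 0.0161
target [ 0.5856 -0.0243  0.037 ] shift [-0.0036  0.0037  0.1045] turn [ 0.0009 -0.0002  0.0102]
[[ 3.10113357e-01  9.50699132e-01  9.30980972e-04]
 [ 9.50699565e-01 -3.10113415e-01 -8.48895414e-05]
 [ 2.08005276e-04  9.11408586e-04 -9.99999563e-01]]
```

Emit:
drive_tool(
  plan=[
    [[-0.003,0.003,0.08],[0,0,0.01],16],
    [[-0.003,0.003,0.103],[0,0,0.01],16],
    [[-0.003,0.003,0.103],[0,0,0.01],16],
    [[0.01,0.003,0.103],[0,0,0.01],16],
    [[0.03,0.003,0.103],[0,0,0.01],16],
    [[0.05,0.003,0.103],[0,0,0.01],16],
    [[0.07,0.003,0.103],[0,0,0.01],16],
    [[0.09,0.003,0.103],[0,0,0.01],16],
    [[0.1,0.003,0.103],[0,0,0.01],16],
    [[0.1,0.003,0.103],[0,0,0.01],16],
  ],
)

```text
time: 8.38
position: [0.6024, 0.0246, 0.0385]
orientation: [[0.32, 0.947, 0.003], [0.947, -0.32, -0.002], [-0.001, 0.003, -1.0]]
force: [-0.4, -3.8, 3.5]
opening: 0.0161
finger_force: 1.9
```

```bash
python3 - <<'E'
from h import *
st()
E
```

```text
t 8.375 pos [0.6024 0.0246 0.0385] bench [-0.0328 -0.0554] F [-0.4 -3.8  3.5] q [-0.14  0.54  1.63 -0.    0.97  0.18] op 0.0161
```

Emit:
drive_tool(
  plan=[
    [[-0.03,0,0],[0,0,0],16],
    [[-0.05,0,0],[0,0,0],16],
    [[-0.05,0,0.02],[0,0,0],16],
    [[-0.05,0,0.048],[0,0,0],16],
    [[-0.05,0,0.048],[0,0,0],16],
    [[-0.02,0,0.048],[0,0,0],16],
    [[0.01,0,0.048],[0,0,0],16],
    [[0.04,0,0.048],[0,0,0],16],
    [[0.07,0,0.048],[0,0,0],16],
    [[0.1,0,0.048],[0,0,0],16],
    [[0.125,0,0.048],[0,0,0],16],
    [[0.135,0,0.048],[0,0,0],16],
  ],
)

```text
time: 9.88
position: [0.623, 0.0895, 0.0129]
orientation: [[0.32, 0.947, -0.0], [0.947, -0.32, -0.0], [-0.0, 0.0, -1.0]]
force: [-1.5, -3.9, 0.5]
opening: 0.0158
finger_force: 2.2
```

```bash
python3 - <<'E'
from h import *
st();im,W,B=plinth()
E
```

```text
t 9.875 pos [0.623  0.0895 0.0129] bench [-0.034   0.0128] F [-1.5 -3.9  0.5] q [-0.03  0.61  1.57 -0.    0.96  0.29] op 0.0158
step bench mm 1 ((-53.985595703125, 124.7751693725586), (0.0, 0.0), 0.0)
```

Emit:
drive_tool(
  plan=[
    [[0.01,0,0],[0,0,0],16],
    [[0.018,0,0],[0,0,0],16],
    [[0.024,0,0],[0,0,0],16],
    [[0.028,0,0],[0,0,0],16],
    [[0.028,0,0],[0,0,0],16],
  ],
)

```text
time: 10.55
position: [0.6266, 0.0995, 0.0129]
orientation: [[0.321, 0.947, -0.002], [0.947, -0.321, -0.003], [-0.004, -0.001, -1.0]]
force: [-4.8, -12.6, 2.9]
opening: 0.0162
finger_force: 6.6
```

```bash
python3 - <<'E'
from h import *
st()
E
```

```text
t 10.55 pos [0.6266 0.0995 0.0129] bench [-0.0338  0.0234] F [ -4.8 -12.6   2.9] q [-0.02  0.62  1.56 -0.    0.97  0.31] op 0.0162
```

The force rose to 13 N at the expected position, so the plinth is at the stop. I'll retreat and go up and over to behind the jaw, then check.

Emit:
drive_tool(
  plan=[
    [[-0.05,0,0],[0,0,0],16],
    [[-0.08,0,-0.02],[0,0,0],16],
    [[-0.1,0,-0.12],[0,0,0],16],
    [[-0.12,0,-0.2],[0,0,0],16],
    [[-0.25,0,-0.2],[0,0,0],16],
    [[-0.35,0,-0.2],[0,0,0],16],
    [[-0.43,0,-0.2],[0,0,0],16],
    [[-0.43,0,-0.2],[0,0,0],16],
    [[-0.43,0,-0.2],[0,0,0],16],
  ],
)

```text
time: 11.68
position: [0.559, -0.1014, 0.1136]
orientation: [[0.322, 0.947, 0.002], [0.947, -0.322, 0.0], [0.001, 0.002, -1.0]]
force: [0.1, 0.1, 0.4]
opening: 0.0159
finger_force: 0.0
```

```bash
python3 - <<'E'
from h import *
st();im,W,B=plinth();cv2.imwrite('pics/t4.png',cv2.resize(im[100:300,150:350,::-1],(600,600)))
go(-.035,-.192,.014,-18.68)
E
```

```text
t 11.675 pos [ 0.559  -0.1014  0.1136] bench [-0.0335 -0.1886] F [0.1 0.1 0.4] q [-0.38  0.39  1.65  0.    1.1  -0.05] op 0.0159
step bench mm 383 ((-33.74678039550781, 92.11112976074219), (47.674217224121094, 91.29713439941406), 0.1899225115776062)
target [ 0.5565 -0.1041  0.014 ] shift [-0.0079 -0.0029  0.1987] turn [ 0.0011 -0.0008 -0.0004]
```

View pics/t4.png

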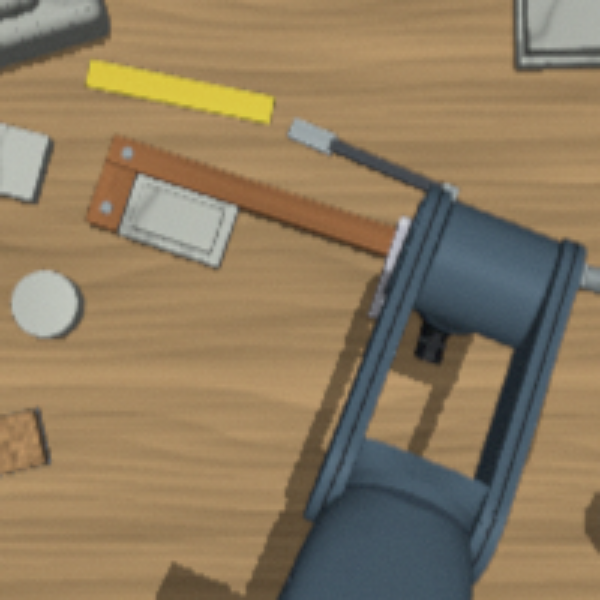

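The plinth (178,220) now sits in the corner, flush with both the batten and the stop arm. Next I'll push the jaw.

Emit:
drive_tool(
  plan=[
    [[-0.007,-0.003,0.1],[0,0,0],16],
    [[-0.007,-0.003,0.19],[0,0,0],16],
    [[-0.007,-0.003,0.195],[0,0,0],16],
    [[0.02,-0.003,0.195],[0,0,0],16],
    [[0.05,-0.003,0.195],[0,0,0],16],
    [[0.08,-0.003,0.195],[0,0,0],16],
    [[0.11,-0.003,0.195],[0,0,0],16],
    [[0.14,-0.003,0.195],[0,0,0],16],
    [[0.17,-0.003,0.195],[0,0,0],16],
    [[0.2,-0.003,0.195],[0,0,0],16],
    [[0.23,-0.003,0.195],[0,0,0],16],
    [[0.26,-0.003,0.195],[0,0,0],16],
  ],
)

```text
time: 13.22
position: [0.5986, 0.0229, 0.0151]
orientation: [[0.321, 0.947, -0.001], [0.947, -0.321, 0.0], [-0.0, -0.001, -1.0]]
force: [-0.9, -2.5, 2.9]
opening: 0.0163
finger_force: 1.5
```

```bash
python3 - <<'E'
from h import *
st();go(-.035,-.006,.014,-18.68)
E
```

```text
t 13.225 pos [0.5986 0.0229 0.0151] bench [-0.0358 -0.0581] F [-0.9 -2.5  2.9] q [-0.15  0.56  1.65  0.    0.93  0.18] op 0.0163
target [0.6161 0.0721 0.014 ] shift [0.1043 0.0016 0.0022] turn [-0.0009  0.0001 -0.0006]
```

Emit:
drive_tool(
  plan=[
    [[0.025,0,0],[0,0,0],16],
    [[0.05,0,0],[0,0,0],16],
    [[0.07,0,0],[0,0,0],16],
    [[0.085,0,0],[0,0,0],16],
    [[0.093,0,0],[0,0,0],16],
    [[0.098,0,0],[0,0,0],16],
    [[0.102,0,0],[0,0,0],16],
    [[0.105,0,0],[0,0,0],16],
    [[0.108,0,0],[0,0,0],16],
    [[0.108,0,0],[0,0,0],16],
  ],
)

```text
time: 14.48
position: [0.6152, 0.0715, 0.015]
orientation: [[0.321, 0.947, -0.002], [0.947, -0.321, -0.002], [-0.003, -0.001, -1.0]]
force: [-4.3, -7.7, 1.6]
opening: 0.0161
finger_force: 4.2
```

```bash
python3 - <<'E'
from h import *
st()
E
```

```text
t 14.475 pos [0.6152 0.0715 0.015 ] bench [-0.0357 -0.0068] F [-4.3 -7.7  1.6] q [-0.06  0.59  1.6  -0.    0.95  0.27] op 0.0161
```

Emit:
drive_tool(
  plan=[
    [[0.004,0,0],[0,0,0],16],
    [[0.008,0,0],[0,0,0],16],
    [[0.008,0,0],[0,0,0],16],
  ],
)

```text
time: 14.85
position: [0.6152, 0.0716, 0.0151]
orientation: [[0.32, 0.947, -0.005], [0.947, -0.32, -0.007], [-0.008, -0.003, -1.0]]
force: [-9.5, -21.3, 5.1]
opening: 0.0164
finger_force: 11.6
```

```bash
python3 - <<'E'
from h import *
st()
E
```

```text
t 14.85 pos [0.6152 0.0716 0.0151] bench [-0.0357 -0.0068] F [ -9.5 -21.3   5.1] q [-0.06  0.59  1.59 -0.01  0.96  0.27] op 0.0164
```

Emit:
drive_tool(
  plan=[
    [[-0.02,0,0],[0,0,0],16],
    [[-0.07,0,0],[0,0,0],16],
    [[-0.1,0,-0.05],[0,0,0],16],
    [[-0.2,0,-0.2],[0,0,0],16],
    [[-0.3,0,-0.25],[0,0,0],16],
    [[-0.35,0,-0.25],[0,0,0],16],
    [[-0.35,0,-0.25],[0,0,0],16],
  ],
)

```text
time: 15.72
position: [0.5624, -0.0917, 0.1425]
orientation: [[0.325, 0.946, 0.006], [0.946, -0.325, -0.002], [0.0, 0.006, -1.0]]
force: [0.2, 0.3, -0.2]
opening: 0.0162
finger_force: 0.0
```

```bash
python3 - <<'E'
from h import *
st();im,W,B=plinth();cv2.imwrite('pics/t5.png',cv2.resize(im[100:300,150:350,::-1],(600,600)))
z=W[...,2];k=(z>.045)&(z<.053)&(B[...,0]<.03)&(B[...,0]>-.06)&(B[...,1]>-.06)&(B[...,1]<.06)&(im.min(-1)>110)
print(np.percentile(B[k],[3,97],axis=0))
E
```

```text
t 15.725 pos [ 0.5624 -0.0917  0.1425] bench [-0.0334 -0.1783] F [ 0.2  0.3 -0.2] q [-0.36  0.36  1.62  0.    1.16 -0.03] op 0.0162
step bench mm 364 ((-32.39314651489258, 91.8849105834961), (47.43376159667969, 91.67707824707031), 0.27199217677116394)
[[-0.05760386  0.00673069]
 [ 0.02738979  0.05590004]]
```

View pics/t5.png

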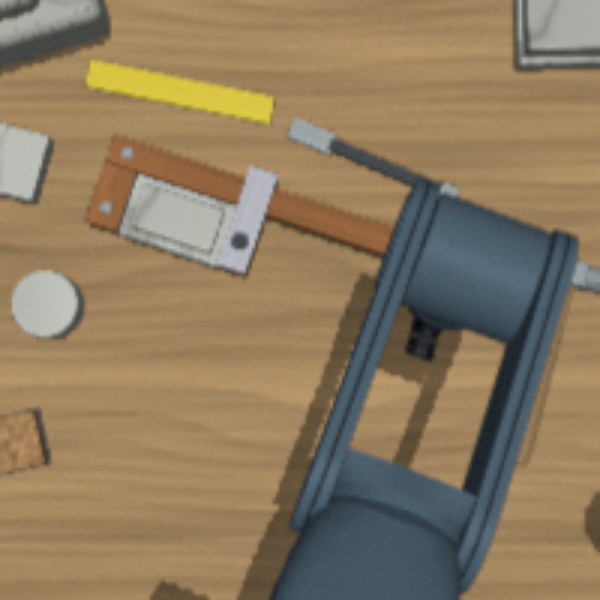

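The plinth (175,220) is trapped between the stop arm (105,195) and the jaw (248,222), flush with the batten. Nothing else has visibly moved, and the gripper is clear of everything.

```bash
python3 -c "
from cell import env;print(env.job_done())"
```

```text
the job is handed in; nothing more can be done
None
```

The job is handed in at about 16 s of the 51 s allowed: the plinth lies flush against the batten and the fixed stop, the jaw is pushed up snug against its other end, and nothing else appeared to have moved in the last picture.

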